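# Fit the toothed blade in the bread slicer and clear its blade-change lock

### The job

Change the bread slicer's blade: take the toothed blade with the red grip by its grip and lay it flat into the sloped seat of the slicer, toothed edge up the slope, so that its notch drops over the pin and it lies flush in the seat; set it down, do not let it fall. Let go of it, then press the white key (register the blade) all the way down, let it come up, and press the green key (clear the lock) all the way down, one key at a time and not before the blade is seated. Leave the blade seated and both keys up, and do not shift the plain blade or the espresso cup.

Things in the scene. Friction and masses are not known exactly. Their poses are not given: they have to be found in the camera images.
- toothed_blade: the blade to fit, loose, 0.2 kg, flat on the cutting board: steel plate 56 mm wide (own x), 130 mm long (own y), 5 mm thick, teeth along its +x long edge; red grip bar on its middle, 16 mm wide (x), 70 mm long (y), its top 31 mm above the plate's underside. Origin: centre of the underside, z up through the grip, centre of mass near the grip's middle
- toothed_blade_notch (a point): where the pin belongs in the toothed blade: in the notch, at the underside, at (-18, +40, 0) mm in the blade's frame. The notch is 14 mm wide (y), open at the back (-x) long edge, 18 mm deep; being off centre it fits the seat only one way round
- plain_blade: a blade of the same shape and size with a straight edge and a grey grip bar, loose, lying on the same board; stays where it is. Which of the two blades lies on the left varies
- board: wooden cutting board, fixed, 300 x 200 mm, top 22 mm above the worktop, long side roughly along the world's x; origin: centre of its underside, own y along the long side. A piece of bread 49 mm tall lies on its near end. Behind board and slicer stands a glass display case, 400 mm tall, its front at world x = 0.60
- slicer: table-top bread slicer, fixed: white wedge-shaped housing 205 mm deep (own x), 173 mm wide (own y); origin: centre of its underside, low front to own -x, which faces roughly to the world's +y. Its top is a deck rising 30 degrees from front to back, 98 mm high in the middle. Rails 9 mm high run up the deck beside the seat; a black carriage 45 mm high is parked at the deck's upper end
- blade_seat: the blade seat, fixed in the slicer's deck: origin at the foot of the pin on the seat's floor; own x points up the slope (30 degrees above level), y to the slicer's left, z out of the deck at right angles. Single brass pin, 10 mm in diameter, 9.6 mm tall, tapered tip. The seat is a recess 5 mm deep, x = -10 to +52 mm, y = -109 to +29 mm; the deck round it is flush with a seated blade
- seat_home (a point): where the blade's origin belongs, on the seat's floor, at (21, -40, 0) mm in the seat's frame, axes of blade and seat parallel; the play about it is 3 mm up or down the slope and 2 mm to either side (pin in notch). The carriage begins 79 mm up the slope from here. Weight and friction hold the blade
- white_key (a joint): travel of the white round key, m: 0 up, 0.006 fully down; spring, about 1.5 N to start and 5 N fully down; springs back when let go
- white_key_top (a point): centre of the top of the white key (28 mm in diameter, on the low front end of the deck, the left one of the two); pressed along the seat's -z. It stands 10 mm proud of its black collar (44 mm in diameter)
- green_key (a joint): travel of the green round key, m: as the white one
- green_key_top (a point): centre of the top of the green key, same size, 60 mm beside the white one (to the seat's -y)
- cup: green and white espresso cup, about 65 mm across and 55 mm tall, loose on the worktop before the slicer; stays where it is

How it is judged:
On the way, in this order (a step that is already met when the one before it is completed fails the run):
1. the toothed blade lies seated in the slicer, notch over the pin and flush, and is let go (x of toothed_blade_notch in the frame of blade_seat between -0.003 and 0.0085 m and y of toothed_blade_notch in the frame of blade_seat between -0.004 and 0.004 m and z of toothed_blade_notch in the frame of blade_seat between -0.002 and 0.002 m and angle between the z axis of toothed_blade and the z axis of blade_seat, either way round below 0.04 rad and angle between the x axis of toothed_blade and the x axis of blade_seat, either way round below 0.09 rad and contact force between the fingers and toothed_blade below 0.1 N), for 0.2 s.
2. the white key is pressed down, the green one up, the blade still seated (x of toothed_blade_notch in the frame of blade_seat between -0.003 and 0.0085 m and y of toothed_blade_notch in the frame of blade_seat between -0.004 and 0.004 m and z of toothed_blade_notch in the frame of blade_seat between -0.002 and 0.002 m and angle between the z axis of toothed_blade and the z axis of blade_seat, either way round below 0.04 rad and angle between the x axis of toothed_blade and the x axis of blade_seat, either way round below 0.09 rad and value of joint white_key above 0.0045 m and value of joint green_key below 0.002 m), for 0.05 s.
3. the green key is pressed down, the white one up again, the blade still seated (x of toothed_blade_notch in the frame of blade_seat between -0.003 and 0.0085 m and y of toothed_blade_notch in the frame of blade_seat between -0.004 and 0.004 m and z of toothed_blade_notch in the frame of blade_seat between -0.002 and 0.002 m and angle between the z axis of toothed_blade and the z axis of blade_seat, either way round below 0.04 rad and angle between the x axis of toothed_blade and the x axis of blade_seat, either way round below 0.09 rad and value of joint green_key above 0.0045 m and value of joint white_key below 0.002 m), for 0.05 s.
At the end, for the whole second after the job is handed in: the toothed blade rests released and still in the seat: notch point -3 to +8.5 mm up the slope, 4 mm to the sides, 2 mm in height from the pin's foot, flat within 0.04 rad, square within 0.09 rad; both keys are up (under 1.5 mm), each having gone 4.5 mm down, white before green (all of step 1 and value of joint each of white_key, green_key below 0.0015 m and linear speed of toothed_blade below 0.01 m/s); the robot touches nothing.
It fails at once if a key pressed while the toothed blade is not seated (value of joint any of white_key, green_key above 0.003 m and not (x of toothed_blade_notch in the frame of blade_seat between -0.003 and 0.0085 m and y of toothed_blade_notch in the frame of blade_seat between -0.004 and 0.004 m and z of toothed_blade_notch in the frame of blade_seat between -0.002 and 0.002 m and angle between the z axis of toothed_blade and the z axis of blade_seat, either way round below 0.04 rad and angle between the x axis of toothed_blade and the x axis of blade_seat, either way round below 0.09 rad)).
It fails at once if both keys down at once (value of joint each of white_key, green_key above 0.003 m).
It fails at once if the toothed blade falls (faster than 0.45 m/s with no finger on it) (linear speed of toothed_blade above 0.45 m/s and contact force between the fingers and toothed_blade below 0.1 N).
It fails at once if the plain blade or the espresso cup shifted by more than 20 mm (distance of any of plain_blade, cup from where it was at the start of the episode above 0.02 m).
It also fails if it takes over 58 s, if anything falls off the work surface, if the arm or the gripper's body presses on something with over 40 N, if the wrist force passes 120 N, or if a joint passes its speed limit or range.

### The arm

A 6-joint arm with a two-finger parallel gripper is mounted at the origin on the work surface; the furniture and walls round the work are solid. World frame = base frame: x ahead of the robot, y to its left, z up, the work surface at z = 0. Lengths are in m, angles in rad, forces in N, time in s.
With the tool pointing down it reaches from about 0.325 to 0.925 m from the base axis. Payload 3.1 kg.
Tool frame: the origin (TCP) lies on the centre line of the jaws, within the pads' length; the fingertips stand 22 mm ahead of it and the grasp point (between the pads) lies 3 mm ahead of it; z points along the fingers, x is the direction in which the jaws open and shut, and the axes are right-handed (so a half turn about z gives the same grasp; the last joint's range is limited). The gripper opens to 85 mm and grips with 20 to 120 N. Pads are 22 mm wide; open, the fingers measure 114 mm over their backs; the gripper's body (76 mm by 85 mm) begins 54 mm behind the grasp point. The pads swing forward as they close: fully open they stand 13 mm farther back than shut.
Start: joints at [1.034, 0.217, 1.613, -0, 1.311, -0.112], TCP at [0.258, 0.569, 0.253] pointing down, gripper open.
Joint ranges: [-2.75, 2.75], [-0.78, 2.1], [0.31, 2.55], [-1.13, 4.27], [0.13, 2.63], [-2.58, 2.58]. Speed limits (rad/s): [2.79, 2.79, 3.14, 3.14, 3.14, 3.14].

### API

Orientations are given as a unit quaternion [w, x, y, z].
In Python, from bench import env gives the robot as it stands. The module is installed in compiled form; this text tells all that it offers. Calls block until the motion is done:
- env.movep(position, orientation): joint-space move of the TCP to a pose.
- env.servo_line(position, attitude=None, velocity=0.15, guard=None): straight line of the TCP; attitude=None keeps the orientation; velocity is the mean speed in m/s. With guard (N) it stops when the force on the tool has changed by that much, and returns True; else False.
- env.goto_joints(angles): joint-space move.
- env.gripper_open() and env.close(strength=None): open the fingers fully, or close them until they stop; strength is the grip in N (None keeps the last).
- env.wait(seconds).
- env.ik(position, orientation): joint angles nearest the present ones, or None.
- env.capture(name): name is "scene" or "top" or "wrist"; returns a dict with "img" (400x640x3 uint8, red, green, blue), "K" (3x3 intrinsics, pixels), "R" (3x3) and "t" (3): a world point X has camera coordinates R X + t. Camera axes: x right, y down, z forward; pixel columns grow to the right and rows downward; lengths in m; the calibration is good to about 2 mm. A picture is of the moment at which its call begins. There is no depth.
A pose or a line that the arm cannot do raises env.IKError and nothing moves.
- env.finish_job(): hands the job in, once; it reports no verdict.
Readings, each from a call of its own:
- env.current_time_s(): time.
- env.current_q(): joint angles.
- env.current_joint_velocities(): joint speeds.
- env.current_tau(): joint torques, N m.
- env.current_ee_pos(): TCP position.
- env.current_ee_rot(): TCP orientation.
- env.current_ft_force(): force on the tool from outside, world axes, zero at the start.
- env.current_moment(): the same for the moment, N m.
- env.current_gripper_width(): finger opening in m.
Only numpy, scipy, OpenCV 4.12 (cv2) and the standard library are available. Lean on these libraries where they do the work, as an engineer would, in place of code of your own. Each camera call takes 0.05 s, during which the arm holds its last target.

## Working session

There is one attempt and no reset: what is moved stays moved. The work goes in short steps, each a Python script; the robot and the scene stay as the last script left them, time stands still between calls to the robot, and variables do not carry over. Pictures are saved under pics/ and viewed, and the job is handed in when it is done.

```bash
mkdir -p pics; ls; python3 - <<'E'
from bench import env
import cv2,numpy as np,pickle
d={}
for n in("scene","top","wrist"):
    c=env.capture(n);d[n]=c
    cv2.imwrite(f"pics/a_{n}.png",c["img"][:,:,::-1])
    print(n,c["K"].round(1).tolist(),c["R"].round(3).tolist(),c["t"].round(3).tolist())
pickle.dump(d,open("a.pkl","wb"))
print(env.current_time_s(),env.current_ee_rot(),env.current_ee_pos())
E
```

```text
pics
scene [[442.8, 0.0, 317.7], [0.0, 442.8, 193.5], [0.0, 0.0, 1.0]] [[0.463, -0.886, -0.02], [-0.548, -0.268, -0.792], [0.697, 0.377, -0.61]] [-0.194, 0.29, 0.871]
top [[511.0, 0.0, 321.7], [0.0, 511.0, 200.9], [0.0, 0.0, 1.0]] [[0.02, -1.0, -0.004], [-0.977, -0.019, -0.213], [0.213, 0.008, -0.977]] [-0.002, 0.435, 1.093]
wrist [[279.1, 0.0, 319.2], [0.0, 279.1, 207.3], [0.0, 0.0, 1.0]] [[0.412, 0.911, -0.002], [0.876, -0.396, 0.275], [0.25, -0.115, -0.961]] [-0.625, -0.035, 0.378]
0.15 [ 4.28581713e-04  8.40287139e-01  5.42140718e-01 -8.84279255e-04] [0.25724847 0.56892709 0.25221363]
```

View pics/a_scene.png

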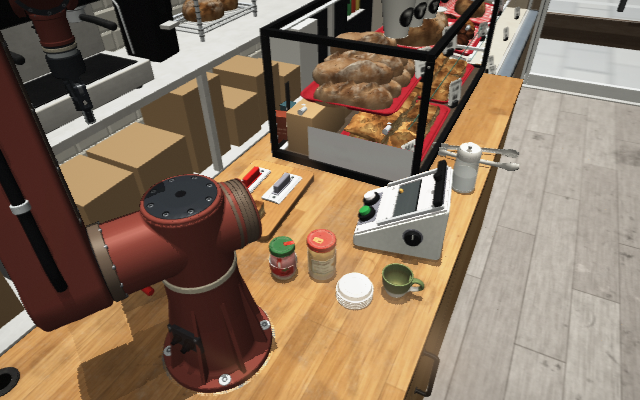

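View pics/a_top.png

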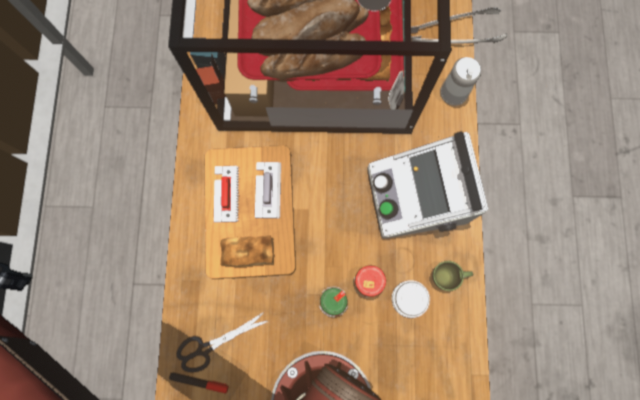

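View pics/a_wrist.png

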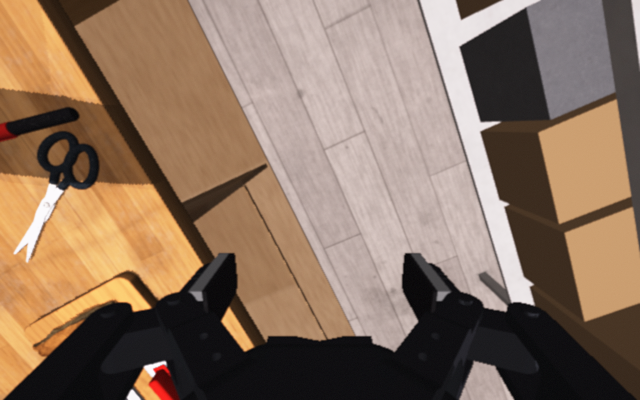

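The top view shows the red grip at about (226,193), the grey one at (267,188), the white key at (381,182), the green key at (388,208) and the seat at about (430,185). I'll zoom in on these next.

```bash
cat > h.py <<'E'
import numpy as np,cv2,pickle
def ray(c,u,v):
    K,R,t=c["K"],c["R"],c["t"]
    d=R.T@np.linalg.solve(K,np.array([u,v,1.])); o=-R.T@t
    return o,d/np.linalg.norm(d)
def onz(c,u,v,z):
    o,d=ray(c,u,v); return o+d*(z-o[2])/d[2]
def onplane(c,u,v,p,n):
    o,d=ray(c,u,v); return o+d*(np.dot(p-o,n)/np.dot(d,n))
def tri(obs):
    A=np.zeros((3,3));b=np.zeros(3)
    for c,u,v in obs:
        o,d=ray(c,u,v);P=np.eye(3)-np.outer(d,d);A+=P;b+=P@o
    X=np.linalg.solve(A,b)
    r=[np.linalg.norm((np.eye(3)-np.outer(ray(c,u,v)[1],ray(c,u,v)[1]))@(X-ray(c,u,v)[0])) for c,u,v in obs]
    return X,r
def proj(c,X):
    p=c["K"]@(c["R"]@np.asarray(X)+c["t"]);return p[:2]/p[2]
E
python3 - <<'E'
from h import *
d=pickle.load(open("a.pkl","rb"))
im=d["top"]["img"][:,:,::-1]
a=cv2.resize(im[140:285,200:300],None,fx=4,fy=4,interpolation=cv2.INTER_CUBIC)
b=cv2.resize(im[125:245,360:495],None,fx=5,fy=5,interpolation=cv2.INTER_CUBIC)
cv2.imwrite("pics/b1.png",a);cv2.imwrite("pics/b2.png",b)
c=d["top"]
for u,v,z in((226,193,.053),(267,188,.053),(381,182,.08),(388,208,.08),(430,185,.098),(448,277,.05)):print(onz(c,u,v,z).round(3))
E
```

```text
[0.448 0.22  0.053]
[0.461 0.129 0.053]
[ 0.473 -0.122  0.08 ]
[ 0.415 -0.137  0.08 ]
[ 0.463 -0.225  0.098]
[ 0.272 -0.269  0.05 ]
```

View pics/b1.png

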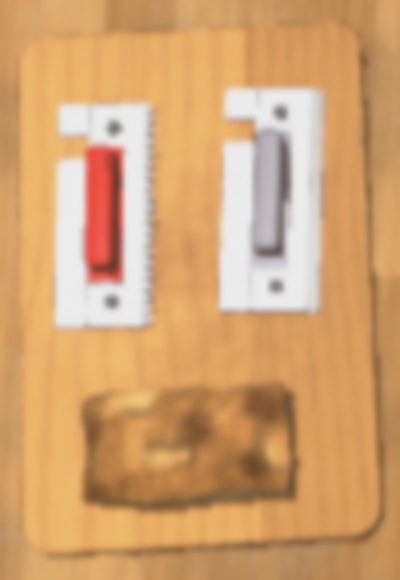

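View pics/b2.png

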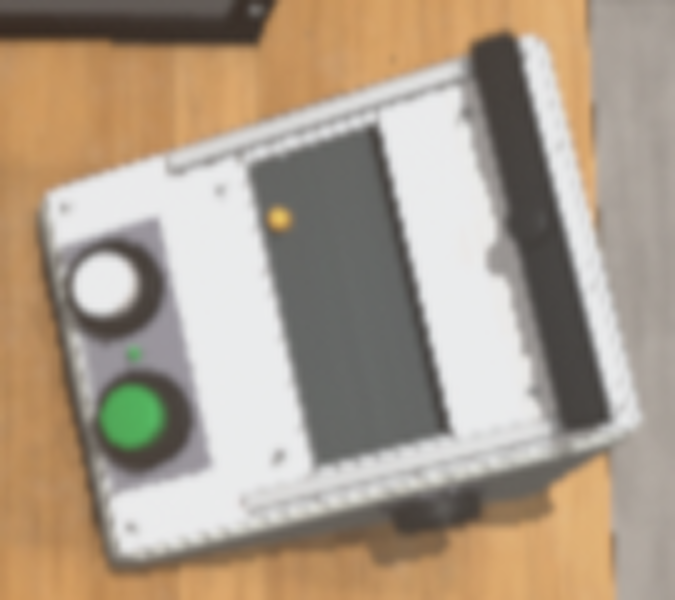

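The toothed blade already lies with its teeth towards −y and its notch towards +x, which suits the seat's direction. Next I'll take wrist-camera close-ups of both.

```bash
python3 - <<'E'
from h import *
from scipy.spatial.transform import Rotation as Ro
d=pickle.load(open("a.pkl","rb"));c=d["wrist"]
q=np.array([4.28581713e-04,8.40287139e-01,5.42140718e-01,-8.84279255e-04]);p=np.array([0.25724847,0.56892709,0.25221363])
T=Ro.from_quat(q[[1,2,3,0]]).as_matrix()
o=-c["R"].T@c["t"]
print("cam in tool",T.T@(o-p)); print("cam axes in tool (cols)",(T.T@c["R"].T).round(3).tolist()); print(T.round(3).tolist())
c=d["top"]
# carefully: rough blade & slicer points
E
```

```text
cam in tool [ 0.0008689  -0.06991485 -0.11945915]
cam axes in tool (cols) [[1.0, -0.0, 0.0], [0.0, 0.961, 0.276], [-0.0, -0.276, 0.961]]
[[0.412, 0.911, -0.001], [0.911, -0.412, -0.002], [-0.002, -0.0, -1.0]]
```

```bash
cat >> h.py <<'E'
from scipy.spatial.transform import Rotation as Ro
def quat(M):
    q=Ro.from_matrix(M).as_quat();return q[[3,0,1,2]]
def frame(x,z):
    z=np.array(z,float);z/=np.linalg.norm(z);x=np.array(x,float);x=x-z*(x@z);x/=np.linalg.norm(x)
    return np.column_stack([x,np.cross(z,x),z])
E
python3 - <<'E'
from h import *
from bench import env
d={}
M=frame([0,1,0],[0,0,-1])
s=.5;
Mt=frame([.2,.97,0],[-0.1,-.5,-.866])
L=[("w1",[.44,.22,.2],M),("w2",[.44,-.19,.28],frame([.2,.97,0],[0,0,-1])),("w3",[.43,-.12,.26],Mt)]
q0=env.current_q()
for n,p,R in L: print(n,np.round(env.ik(p,quat(R)),2) if env.ik(p,quat(R)) is not None else None)
for n,p,R in L:
    env.movep(p,quat(R));env.wait(.2)
    c=env.capture("wrist");d[n]=c
    cv2.imwrite(f"pics/{n}.png",c["img"][:,:,::-1]);print(n,env.current_q().round(2),env.current_ee_pos().round(4))
c=env.capture("top");d["top2"]=c;
pickle.dump(d,open("b.pkl","wb"));print(env.current_time_s())
E
```

```text
w1 [ 0.32 -0.02  1.97 -0.    1.19 -1.25]
w2 [-0.55 -0.12  1.92 -0.    1.35 -1.92]
w3 [-0.11 -0.12  2.02 -0.55  1.33 -1.31]
w1 [ 0.32 -0.01  1.97  0.    1.19 -1.25] [0.44   0.2207 0.2001]
w2 [-0.55 -0.12  1.92  0.    1.35 -1.92] [ 0.4402 -0.1892  0.2798]
w3 [-0.11 -0.12  2.02 -0.55  1.33 -1.31] [ 0.4303 -0.1214  0.2607]
4.6
```

View pics/w1.png

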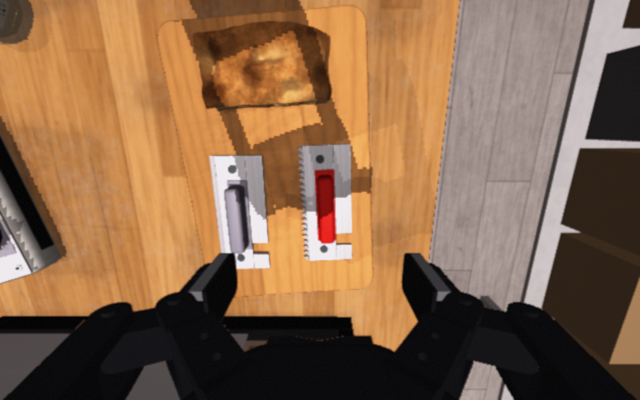

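View pics/w2.png

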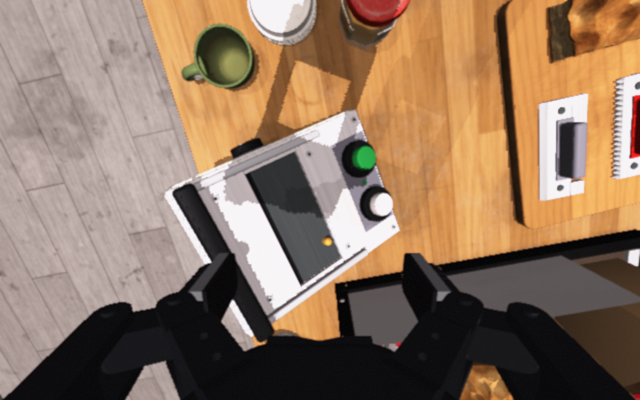

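View pics/w3.png

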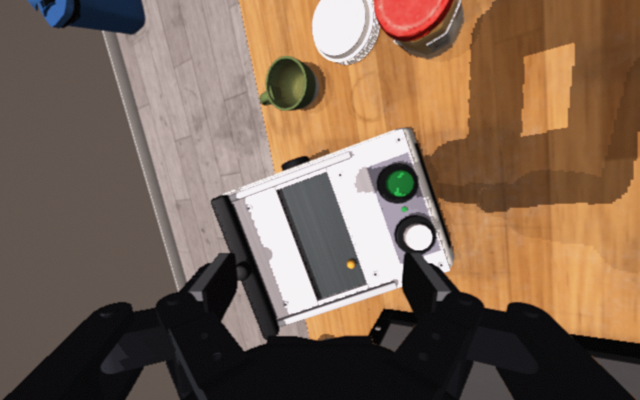

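```bash
python3 - <<'E'
from h import *
from bench import env
d=pickle.load(open("b.pkl","rb"))
xs=np.array([.208,-.978,0]);n=-.5*xs+np.array([0,0,.866]);M=frame(-xs,-n)
S=np.array([.45,-.22,.10])
L=[("w4",S+n*.14+M@[.02,.03,0],M),("w5",S+n*.16+M@[-.0,.03,0]+[0,-.05,.02],frame(-xs,[0,0,-1]))]
for n_,p,R in L:
    env.movep(p,quat(R));env.wait(.3)
    c=env.capture("wrist");d[n_]=c
    cv2.imwrite(f"pics/{n_}.png",c["img"][:,:,::-1]);print(n_,env.current_q().round(2),env.current_ee_pos().round(4))
pickle.dump(d,open("b.pkl","wb"));print(env.current_time_s())
E
```

```text
w4 [-0.14 -0.12  2.12 -0.58  1.03 -1.64] [ 0.462  -0.1284  0.2123]
w5 [-0.52 -0.06  1.9  -0.    1.3  -2.3 ] [ 0.4624 -0.1842  0.2578]
6.3833
```

View pics/w4.png

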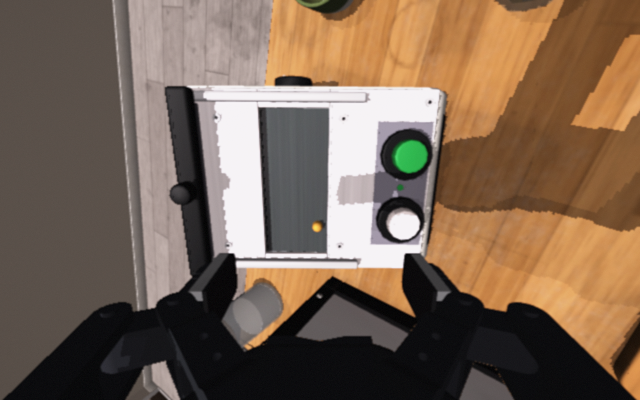

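View pics/w5.png

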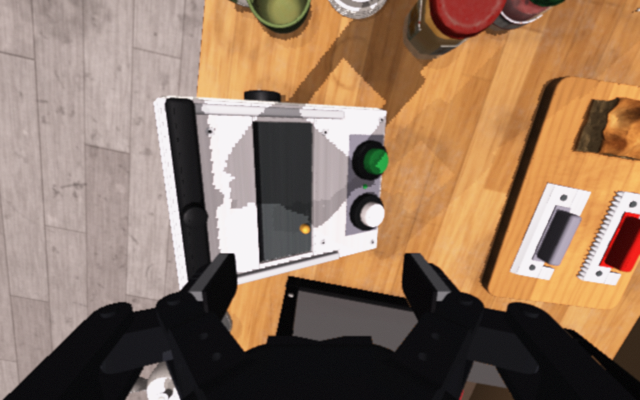

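```bash
python3 - <<'E'
from h import *
d=pickle.load(open("b.pkl","rb"))
im=d["w4"]["img"][:,:,::-1]
cv2.imwrite("pics/z4.png",cv2.resize(im[80:275,240:440],None,fx=3.0,fy=3.0,interpolation=cv2.INTER_NEAREST)[:600])
im=d["w5"]["img"][:,:,::-1]
cv2.imwrite("pics/z5.png",cv2.resize(im[100:290,230:400],None,fx=3.1,fy=3.1,interpolation=cv2.INTER_NEAREST)[:600])
im=d["w1"]["img"][:,:,::-1]
cv2.imwrite("pics/z1.png",cv2.resize(im[130:280,200:370],None,fx=4,fy=4,interpolation=cv2.INTER_NEAREST))
E
```

```text
(no output)
```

View pics/z4.png

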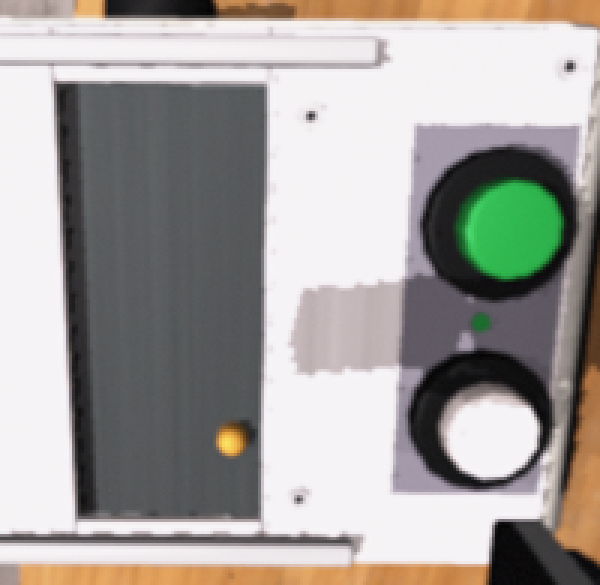

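View pics/z5.png

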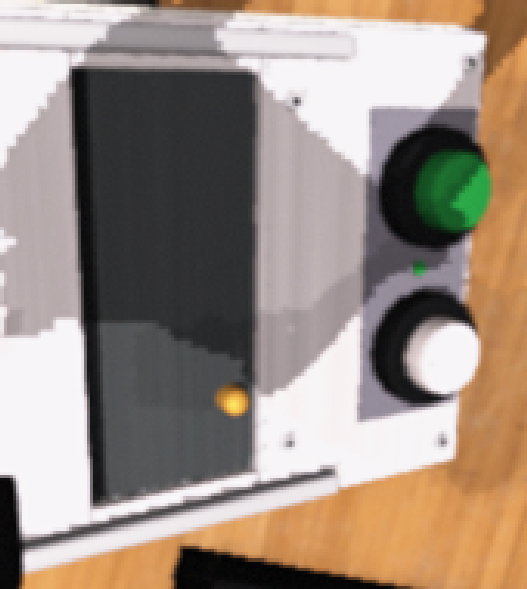

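View pics/z1.png

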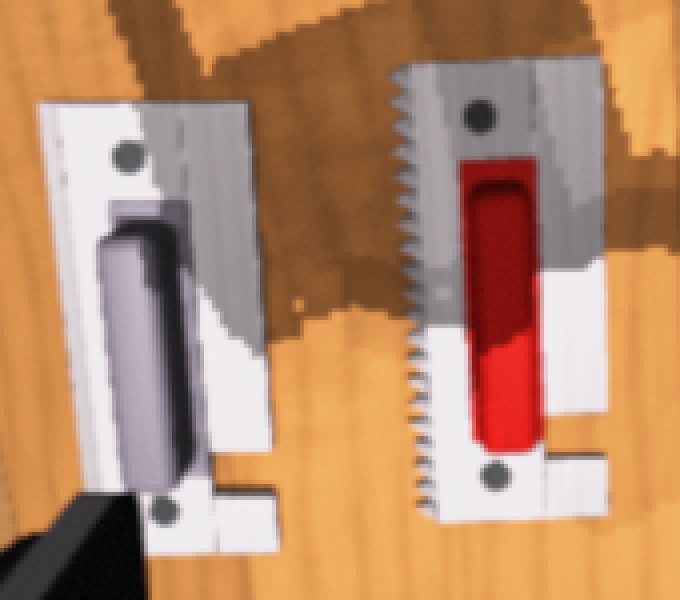

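w4 shows the seat as a quad of about (259,108), (329,108), (327,253), (266,253), the pin tip at (317,226), the green key at (411,156) and the white key at (404,223). In w1 the notch is at about (345,240). I'll extract subpixel corners and triangulate.

```bash
cat > seat.py <<'E'
from h import *
d=pickle.load(open("b.pkl","rb"));d["top"]=pickle.load(open("a.pkl","rb"))["top"]
def seatquad(c,seed):
    im=c["img"];g=cv2.cvtColor(im,cv2.COLOR_RGB2GRAY)
    k=4;G=cv2.resize(g,None,fx=k,fy=k,interpolation=cv2.INTER_CUBIC)
    m=(G<135).astype(np.uint8); 
    n,l,st,ce=cv2.connectedComponentsWithStats(m,connectivity=4)
    i=l[int(seed[1]*k),int(seed[0]*k)];mm=(l==i).astype(np.uint8)
    mm=cv2.morphologyEx(mm,cv2.MORPH_OPEN,np.ones((13,13)))
    mm=cv2.morphologyEx(mm,cv2.MORPH_CLOSE,np.ones((31,31)))
    ct=max(cv2.findContours(mm,cv2.RETR_EXTERNAL,cv2.CHAIN_APPROX_NONE)[0],key=cv2.contourArea)
    h=cv2.convexHull(ct);q=cv2.approxPolyN(h,4).reshape(-1,2).astype(float)
    P=ct.reshape(-1,2).astype(float);lines=[]
    for a in range(4):
        p,r=q[a],q[(a+1)%4];u=(r-p)/np.linalg.norm(r-p);s=(P-p)@u;e=abs((P-p)@[-u[1],u[0]])
        sel=P[(e<6)&(s>.1*np.linalg.norm(r-p))&(s<.9*np.linalg.norm(r-p))]
        vx,vy,x,y=cv2.fitLine(sel.astype(np.float32),cv2.DIST_HUBER,0,.01,.01).ravel();lines.append(np.cross([x,y,1],[x+vx,y+vy,1]))
    C=[np.cross(lines[a-1],lines[a]) for a in range(4)]
    C=np.array([x[:2]/x[2] for x in C]);return (C+.5)/k-.5, cv2.contourArea(ct)/k/k
def blob(c,lo,hi,box):
    im=c["img"];x0,y0,x1,y1=box;hsv=cv2.cvtColor(np.ascontiguousarray(im[y0:y1,x0:x1]),cv2.COLOR_RGB2HSV)
    m=cv2.inRange(hsv,lo,hi);n,l,st,ce=cv2.connectedComponentsWithStats(m);i=1+np.argmax(st[1:,4]);return ce[i]+[x0,y0],st[i]
if __name__=="__main__":
    for n,s in(("w4",(290,180)),("w5",(285,180)),("w2",(290,210)),("w3",(320,230)),("top",(432,185))):
        q,a=seatquad(d[n],s);print(n,q.round(1).tolist(),a)
    for n,b in(("w4",(300,205,330,245)),("w5",(290,215,316,242)),("w2",(310,225,345,255)),("w3",(335,255,365,275)),("top",(405,160,425,178))):
        print("pin",n,*blob(d[n],(10,110,110),(35,255,255),b))
    for n,b in(("w4",(380,125,440,190)),("w5",(350,140,400,182)),("w2",(335,135,385,180)),("w3",(375,155,420,205)),("top",(375,195,400,220))):
        print("green",n,*blob(d[n],(45,100,60),(75,255,255),b))
    for n,b in(("w4",(385,200,425,246)),("w5",(355,190,386,232))):
        print("white",n,*blob(d[n],(0,0,200),(180,40,255),b))
E
python3 seat.py
```

```text
w4 [[328.4, 108.2], [325.7, 252.4], [265.2, 252.4], [257.7, 107.0]] 9492.09375
w5 [[312.7, 122.0], [312.5, 250.6], [259.4, 262.9], [251.1, 120.5]] 7721.375
w2 [[339.9, 257.9], [300.6, 285.2], [244.2, 173.8], [297.1, 149.5]] 6278.53125
w3 [[366.2, 283.6], [317.0, 300.1], [275.9, 190.3], [325.9, 171.9]] 6190.78125
top [[449.5, 210.7], [422.9, 217.5], [409.6, 157.7], [435.0, 149.6]] 1665.03125
pin w4 [316.34146341 226.56097561] [12 17 10 10 82]
pin w5 [304.4125 228.6625] [ 9  9 11 10 80]
pin w2 [326.74626866 241.19402985] [12 13 10  8 67]
pin w3 [350.375      264.26785714] [12  6  8  8 56]
pin top [415.28571429 168.5       ] [ 9  7  4  4 14]
green w4 [409.55020492 155.84733607] [ 12  14  36  35 976]
green w5 [376.05252101 160.70378151] [ 14   9  24  25 476]
green w2 [363.89956332 157.52838428] [ 17  10  24  25 458]
green w3 [399.8312611  183.12255773] [ 12  15  27  27 563]
green top [385.94354839 207.94354839] [  5   7  13  13 124]
white w4 [403.46666667 224.95      ] [  3  12  31  27 660]
white w5 [373.04973822 214.93193717] [  7  14  22  23 382]
```

```bash
cat > fit.py <<'E'
from seat import *
import scipy.optimize as so
Q={}
for n,s,o in(("w4",(290,180),"BCDA"),("w5",(285,180),"BCDA"),("w2",(290,210),"CDAB"),("w3",(320,230),"CDAB"),("top",(432,185),"ABCD")):
    for k,p in zip(o,seatquad(d[n],s)[0]):Q.setdefault(k,[]).append((d[n],*p))
pins=dict(w4=(316.34,226.56),w5=(304.41,228.66),w2=(326.75,241.19),w3=(350.4,264.27),top=(415.3,168.5))
gre=dict(w4=(411.,156.),w5=(377.5,160.7))
whi=dict(w4=(404.,224.),w5=(373,214.5))
for nm,o in(("pin",pins),("grn",gre),("wht",whi)):Q[nm]=[(d[k],*v) for k,v in o.items()]
X={}
for k,o in Q.items():
    X[k],r=tri(o);print(k,X[k].round(4),(np.array(r)*1e3).round(1))
print("CB",np.linalg.norm(X["C"]-X["B"]),"AD",np.linalg.norm(X["A"]-X["D"]),"AB",np.linalg.norm(X["A"]-X["B"]),"CD",np.linalg.norm(X["C"]-X["D"]),"keys",np.linalg.norm(X["grn"]-X["wht"]))
mod=dict(A=(52,-109,5),B=(-10,-109,5),C=(-10,29,5),D=(52,29,5),pin=(0,0,7.5))
P=np.array([mod[k] for k in mod])/1e3;W=np.array([X[k] for k in mod])
R,rs=Ro.align_vectors(W-W.mean(0),P-P.mean(0));R=R.as_matrix();t=W.mean(0)-R@P.mean(0)
print("free fit",R.round(4).tolist(),t.round(4),"res",((P@R.T+t-W)*1e3).round(1).tolist())
print("slope",np.degrees(np.arcsin(R[2,0])),"roll",np.degrees(np.arcsin(R[2,1])),"yaw",np.degrees(np.arctan2(R[1,0],R[0,0])))
# constrained: exact 30deg tilt, yaw free
f=lambda v:((P@(Ro.from_euler("ZY",[v[0],-np.pi/6]).as_matrix()).T+v[1:]-W)).ravel()
s=so.least_squares(f,[np.arctan2(R[1,0],R[0,0]),*t]).x
Rc=Ro.from_euler("ZY",[s[0],-np.pi/6]).as_matrix()
print("constr yaw",np.degrees(s[0]),s[1:].round(4),"res",(f(s).reshape(-1,3)*1e3).round(1).tolist())
for k in("grn","wht"):print(k,"in seat",(Rc.T@(X[k]-s[1:])*1e3).round(1))
cc=Rc@np.array([.021,-.04,.005])+s[1:];print("deck seat mid",cc.round(4))
np.savez("seat.npz",R=Rc,t=s[1:])
E
python3 fit.py
```

```text
B [ 0.3913 -0.2049  0.0923] [1.  0.8 3.1 0.8 4.9]
C [ 0.526  -0.1796  0.0901] [1.2 2.5 0.8 1.2 4.3]
D [ 0.536  -0.2301  0.1206] [0.6 0.9 1.1 0.4 2.8]
A [ 0.4019 -0.258   0.1195] [0.3 0.9 1.1 0.5 2.3]
pin [ 0.4999 -0.192   0.0955] [0.5 0.9 0.9 0.6 2.7]
grn [ 0.415  -0.1287  0.0737] [0.2 0.2]
wht [ 0.4749 -0.1172  0.0721] [0.1 0.1]
CB 0.13704303822659256 AD 0.13693625991994174 AB 0.06060298877183311 CD 0.05987770228741651 keys 0.06108463938233919
free fit [[0.1711, 0.9813, -0.0881], [-0.8561, 0.1923, 0.4797], [0.4877, -0.0067, 0.873]] [ 0.5    -0.195   0.0904] res [[-0.4, -0.1, 1.4], [-0.4, -0.1, -1.7], [0.4, 1.1, -0.4], [1.0, -1.5, -0.7], [-0.6, 0.6, 1.4]]
slope 29.18648871047788 roll -0.38257972348014385 yaw -78.69723728025652
constr yaw -78.87362270372962 [ 0.5001 -0.1952  0.0904] res [[-0.5, 0.1, 1.3], [-0.3, -0.4, -2.5], [0.5, 1.0, -0.3], [0.8, -1.2, 0.1], [-0.5, 0.5, 1.4]]
grn in seat [-79.1 -70.7  26.3]
wht in seat [-79.6  -9.7  24.8]
deck seat mid [ 0.4639 -0.2183  0.1053]
```

Triangulation agrees with the given sizes: 137 × 60 against 138 × 62 mm, slope 29.2° against 30°, and key spacing 61 against 60 mm. I'll refine the pin and keys with closer views, then measure the blade.

```bash
python3 - <<'E'
from h import *
from bench import env
d=pickle.load(open("b.pkl","rb"))
z=np.load("seat.npz");R,t=z["R"],z["t"]
M=frame(-R[:,0],-R[:,2]); 
L=[("w6",t+R@[0.02,-.02,.10]),("w7",t+R@[-.03,0.012,.10])]
for n_,p in L:
    env.movep(p,quat(M));env.wait(.3)
    c=env.capture("wrist");d[n_]=c
    cv2.imwrite(f"pics/{n_}.png",c["img"][:,:,::-1]);print(n_,env.current_q().round(2),env.current_ee_pos().round(4))
pickle.dump(d,open("b.pkl","wb"));print(env.current_time_s())
a=np.hstack([d[k]["img"][50:400,180:580,::-1] for k in("w6","w7")]);cv2.imwrite("pics/w67.png",a)
E
```

```text
w6 [-0.22 -0.05  2.11 -0.6   0.95 -1.66] [ 0.4747 -0.1679  0.188 ]
w7 [-0.11  0.04  2.07 -0.62  0.96 -1.52] [ 0.4972 -0.119   0.1626]
8.0917
```

View pics/w67.png

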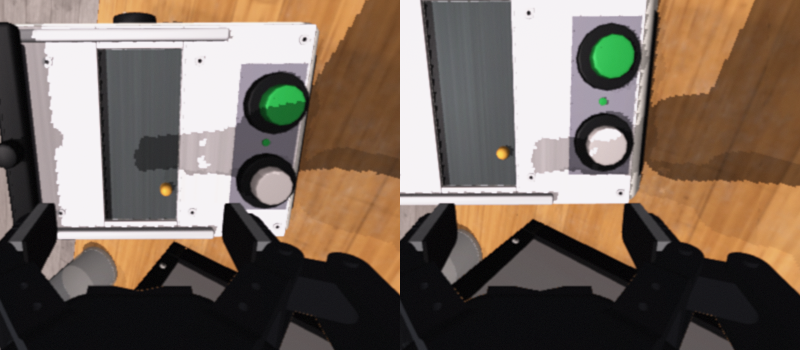

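```bash
cat > fit2.py <<'E'
from seat import *
import scipy.optimize as so
Q={}
for n,s,o in(("w4",(290,180),"BCDA"),("w6",(310,130),"BCDA"),("w5",(285,180),"BCDA"),("w3",(320,230),"CDAB")):
    q=seatquad(d[n],s)[0]
    if n=="w6":print(q.round(1).tolist())
    for k,p in zip(o,q):Q.setdefault(k,[]).append((d[n],*p))
pins=dict(w4=(316.34,226.56),w5=(304.41,228.66),w2=(326.75,241.19),w3=(350.4,264.27))
for n,b in(("w6",(335,225,358,252)),("w7",(270,190,295,215))):
    p,st=blob(d[n],(10,90,70),(35,255,255),b);pins[n]=tuple(p);print(n,p,st)
Q["pin"]=[(d[k],*v) for k,v in pins.items()]
Q["grn"]=[(d["w4"],411,156),(d["w5"],377.5,160.7),(d["w6"],466.5,154.5),(d["w7"],393.5,106)]
Q["wht"]=[(d["w4"],404,224),(d["w5"],373,214.5),(d["w6"],452,236),(d["w7"],387,196)]
X={}
for k,o in Q.items():
    X[k],r=tri(o);print(k,X[k].round(4),(np.array(r)*1e3).round(1))
mod=dict(A=(52,-109,5),B=(-10,-109,5),C=(-10,29,5),D=(52,29,5),pin=(0,0,7.5))
P=np.array([mod[k] for k in mod])/1e3;W=np.array([X[k] for k in mod])
f=lambda v:((P@(Ro.from_euler("ZY",[v[0],-np.pi/6]).as_matrix()).T+v[1:]-W)).ravel()
s=so.least_squares(f,[-1.37,.5,-.195,.09]).x
Rc=Ro.from_euler("ZY",[s[0],-np.pi/6]).as_matrix()
print("constr yaw",np.degrees(s[0]),s[1:].round(4),"res(seat)",((f(s).reshape(-1,3)@Rc)*1e3).round(1).tolist())
for k in("grn","wht"):print(k,"in seat",(Rc.T@(X[k]-s[1:])*1e3).round(1))
np.savez("seat.npz",R=Rc,t=s[1:],grn=X["grn"],wht=X["wht"])
E
python3 fit2.py
```

```text
[[357.3, 270.1], [284.3, 270.5], [276.5, 99.0], [360.6, 98.1]]
w6 [345.4751773  239.16312057] [  5   8  13  14 141]
w7 [282.10273973 202.61643836] [  6   6  13  14 146]
B [ 0.3989 -0.1546  0.2163] [20.1 41.6 47.7 24.4]
C [ 0.4962 -0.1728  0.1505] [18.8 32.2  8.9 21.4]
D [ 0.4437 -0.1691  0.236 ] [22.8 46.5 50.9 30. ]
A [ 0.3971 -0.2231  0.149 ] [ 6.5 39.2 27.1  6.8]
pin [ 0.4995 -0.1911  0.096 ] [0.3 0.1 0.1 0.3 0.4 0.3]
grn [ 0.4149 -0.1283  0.0742] [0.3 0.5 1.1 0.3]
wht [ 0.4747 -0.1174  0.0728] [0.3 0.2 0.2 0.2]
constr yaw -91.5529812081678 [ 0.4794 -0.1712  0.1564] res(seat) [[8.8, -28.2, 38.5], [-27.4, -28.1, -54.1], [-8.0, 12.1, 10.6], [13.1, 64.8, -64.5], [13.4, -20.6, 69.5]]
grn in seat [-76.7 -65.6 -50.6]
wht in seat [-88.3  -6.1 -45.6]
```

```bash
cat > blade.py <<'E'
from h import *
d=pickle.load(open("b.pkl","rb"));c=d["w1"]
# manual zoom z1 (x4, origin 200,130) reading of plate corners on top of plate z=.027
pts=dict(backn=(607,516),backf=(601,57),frontf=(408,62),frontn=(432,519),holeN=(496,475),holeF=(480,116),nA=(607,413),nB=(606,457))
W={k:onz(c,200+(u+.5)/4-.5,130+(v+.5)/4-.5,.027) for k,(u,v) in pts.items()}
for k in W:print(k,W[k].round(4))
print("len",np.linalg.norm(W["backn"]-W["backf"]),"notch w",np.linalg.norm(W["nA"]-W["nB"]),"width",np.linalg.norm(W["backn"]-W["frontn"]))
y=W["backn"]-W["backf"]+W["holeN"]-W["holeF"];y/=np.linalg.norm(y);print("blade y yaw",np.degrees(np.arctan2(y[1],y[0])))
x=np.cross(y,[0,0,1]);print("x",x)
mid=(W["backn"]+W["backf"])/2;O=mid+x*.028;print("O from back edge",O,"holes mid",(W["holeN"]+W["holeF"])/2)
# grip mask top face
hsv=cv2.cvtColor(np.ascontiguousarray(c["img"][150:260,290:360]),cv2.COLOR_RGB2HSV)
m=cv2.inRange(hsv,(0,170,60),(8,255,255))|cv2.inRange(hsv,(172,170,60),(180,255,255))
ct=max(cv2.findContours(m,0,cv2.CHAIN_APPROX_NONE)[0],key=cv2.contourArea);r=cv2.minAreaRect(ct);print(r)
print("grip top",onz(c,r[0][0]+290,r[0][1]+150,.053-.013))
E
python3 blade.py
```

```text
backn [0.516  0.2589 0.027 ]
backf [0.3868 0.2532 0.027 ]
frontf [0.3881 0.2037 0.027 ]
frontn [0.517  0.2085 0.027 ]
holeN [0.5032 0.2269 0.027 ]
holeF [0.4018 0.2222 0.027 ]
nA [0.4843 0.2579 0.027 ]
nB [0.4976 0.2581 0.027 ]
len 0.12928428679745171 notch w 0.013333670718568499 width 0.05043932124854362
blade y yaw 2.6057077201670067
x [ 0.0454625  -0.99896605  0.        ]
O from back edge [0.45269487 0.22807817 0.027     ] holes mid [0.45251789 0.22453639 0.027     ]
((35.06443405151367, 56.02970504760742), (72.21759033203125, 18.086130142211914), 88.18170166015625)
grip top [0.44937064 0.22788933 0.04      ]
```

```bash
sed -i 's/("w6",(310,130),"BCDA")/("w6",(310,130),"CDAB")/' fit2.py; python3 fit2.py
```

```text
[[357.3, 270.1], [284.3, 270.5], [276.5, 99.0], [360.6, 98.1]]
w6 [345.4751773  239.16312057] [  5   8  13  14 141]
w7 [282.10273973 202.61643836] [  6   6  13  14 146]
B [ 0.3912 -0.2049  0.0909] [0.4 0.3 0.7 0.5]
C [ 0.5245 -0.177   0.0921] [0.5 1.  0.3 0.3]
D [ 0.5355 -0.229   0.1217] [0.1 0.2 0.  0.2]
A [ 0.4016 -0.2574  0.1199] [0.1 0.1 0.5 0.6]
pin [ 0.4995 -0.1911  0.096 ] [0.3 0.1 0.1 0.3 0.4 0.3]
grn [ 0.4149 -0.1283  0.0742] [0.3 0.5 1.1 0.3]
wht [ 0.4747 -0.1174  0.0728] [0.3 0.2 0.2 0.2]
constr yaw -78.28973306630901 [ 0.4994 -0.1938  0.0909] res(seat) [[0.8, -0.3, 1.1], [-0.3, -0.8, -0.5], [-0.7, 1.0, -1.7], [0.5, 0.8, -0.8], [-0.3, -0.6, 1.8]]
grn in seat [-78.8 -69.4  26.1]
wht in seat [-78.2  -8.7  24.2]
```

Pin and corner residuals are now below 1 mm across the slope. Next is the grasp.

```bash
python3 - <<'E'
from h import *
from bench import env
d=pickle.load(open("b.pkl","rb"))
M=frame([-.0455,.999,0],[0,0,-1]);O=np.array([.4526,.2275,0])
env.movep([.45,.05,.30],quat(M))
env.movep(O+[0,0,.16],quat(M));env.wait(.2)
c=env.capture("wrist");d["g0"]=c
env.servo_line(O+[0,0,.052],velocity=.12);env.wait(.2)
print(env.current_ee_pos(),env.current_ft_force())
env.close(60);env.wait(.3)
print(env.current_gripper_width(),env.current_ee_pos(),env.current_ft_force())
c=env.capture("wrist");d["g1"]=c
env.servo_line(O+[0,0,.16],velocity=.1);env.wait(.3)
print(env.current_gripper_width(),env.current_ee_pos(),env.current_ft_force(),env.current_ee_rot())
c=env.capture("wrist");d["g2"]=c
pickle.dump(d,open("b.pkl","wb"));print(env.current_time_s())
a=np.vstack([np.hstack([d[k]["img"][100:400,170:570,::-1] for k in("g0","g1")]),np.hstack([d["g2"]["img"][100:400,170:570,::-1],env.capture("scene")["img"][100:400,170:570,::-1]])]);cv2.imwrite("pics/g.png",a)
E
```

```text
[0.45334218 0.22777192 0.05291065] [-0.3932315  -0.5495845   1.40187524]
0.014803383005462214 [0.45284426 0.22759278 0.05219298] [ 0.96363386 -0.65638117  1.14080644]
0.01477577978484793 [0.45238651 0.22741671 0.15956911] [ 0.19681161  0.52013026 -1.63146372] [-1.72137397e-04  6.90827819e-01  7.23019199e-01 -3.64360785e-04]
13.9583
```

View pics/g.png

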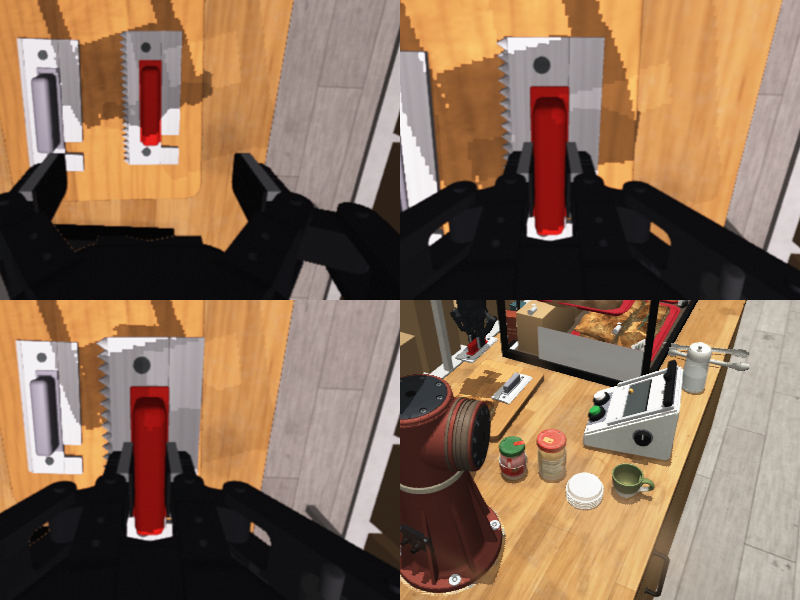

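```bash
python3 - <<'E'
from h import *
d=pickle.load(open("b.pkl","rb"))
a=np.hstack([cv2.resize(d[k]["img"][125:345,260:385,::-1],None,fx=3.2,fy=2.7,interpolation=cv2.INTER_NEAREST) for k in("g1","g2")])
a=a[:600]
cv2.imwrite("pics/gz.png",a);print(a.shape)
for k in("g1","g2"):
    g=cv2.cvtColor(d[k]["img"],cv2.COLOR_RGB2GRAY)
E
```

```text
(594, 800, 3)
```

View pics/gz.png

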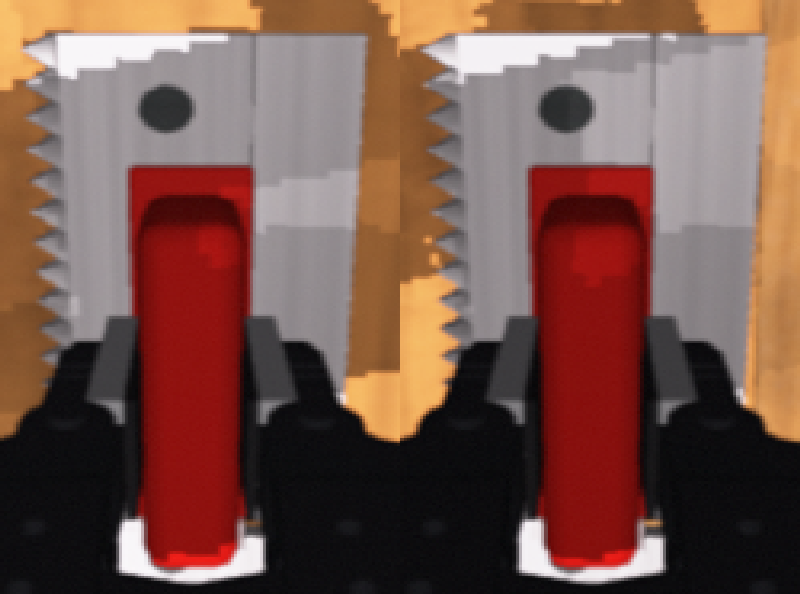

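```bash
python3 - <<'E'
from h import *
d=pickle.load(open("b.pkl","rb"));c=d["g2"]
q=np.array([-1.72137397e-04,6.90827819e-01,7.23019199e-01,-3.64360785e-04]);T=Ro.from_quat(q[[1,2,3,0]]).as_matrix();p=np.array([.45238651,.22741671,.15956911])
for h in(.0245,.0255):
  for nm,z in(("farR",(368,33)),("farL",(55,33)),("tipL",(22,48)),("hole",(166,108)),("R2",(348,345)),("L2",(62,330)),("gripL",(131,167)),("gripR",(253,167))):
    u,v=260+(z[0])/3.2-.5,125+z[1]/2.7-.5
    print(h,nm,(T.T@(onplane(c,u,v,p+T[:,2]*h,T[:,2])-p)*1e3).round(1))
E
```

```text
0.0245 farR [ 28.5 -65.   24.5]
0.0245 farL [-20.4 -65.   24.5]
0.0245 tipL [-25.7 -62.3  24.5]
0.0245 hole [ -3.2 -51.1  24.5]
0.0245 R2 [28.5 -1.8 24.5]
0.0245 L2 [-21.7  -5.3  24.5]
0.0245 gripL [ -9.  -39.7  24.5]
0.0245 gripR [ 11.  -39.7  24.5]
0.0255 farR [ 28.7 -64.9  25.5]
0.0255 farL [-20.6 -64.9  25.5]
0.0255 tipL [-25.9 -62.2  25.5]
0.0255 hole [ -3.2 -51.   25.5]
0.0255 R2 [28.6 -1.4 25.5]
0.0255 L2 [-21.9  -4.8  25.5]
0.0255 gripL [ -9.1 -39.5  25.5]
0.0255 gripR [ 11.1 -39.4  25.5]
```

The blade sits square in the jaws: its origin is about 0.4 mm from the TCP in x, 0 mm in y, and 30 mm below, and it didn't slip on the lift. I'll carry it to the seat and make a guarded descent.

```bash
cat > place.py <<'E'
from h import *
from bench import env
z=np.load("seat.npz");R,t=z["R"],z["t"]
M=frame(-R[:,0],-R[:,2]);q=quat(M)
def S(v):return t+R@(np.array(v)/1e3)
def tool_in_seat():return (R.T@(env.current_ee_pos()-t)*1e3).round(2)
E
python3 - <<'E'
from place import *
Mb=frame([-.0455,.999,0],[0,0,-1])
env.movep([.45,.20,.30],quat(Mb))
env.movep(S([21.4,-40,160]),q)
env.servo_line(S([21.4,-40,60]),velocity=.12);env.wait(.4)
print(tool_in_seat(),env.current_ft_force().round(2),env.current_gripper_width())
R2=Ro.from_quat(np.array(env.current_ee_rot())[[1,2,3,0]]).as_matrix();print(np.degrees(Ro.from_matrix(R2.T@M).magnitude()))
c=env.capture("scene");cv2.imwrite("pics/p1.png",cv2.resize(c["img"][120:300,300:500,::-1],None,fx=3,fy=3))
c=env.capture("wrist");cv2.imwrite("pics/p2.png",c["img"][:,:,::-1]);print(env.current_time_s())
E
```

```text
[ 21.51 -39.83  60.31] [ 0.1   0.66 -1.61] 0.014776616264185574
0.037552583406059235
17.425
```

View pics/p1.png

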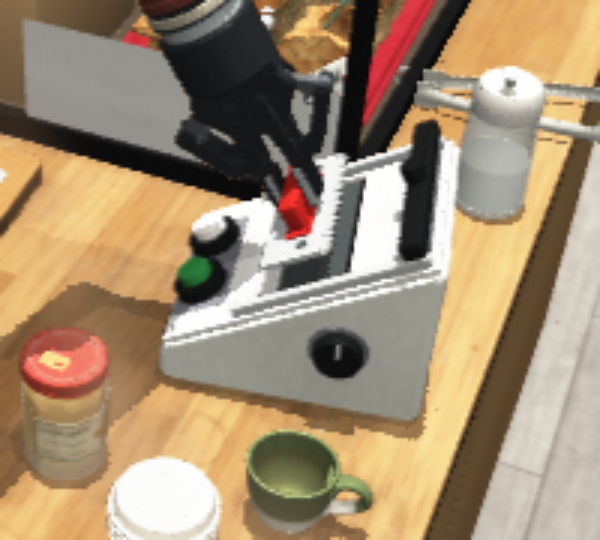

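View pics/p2.png

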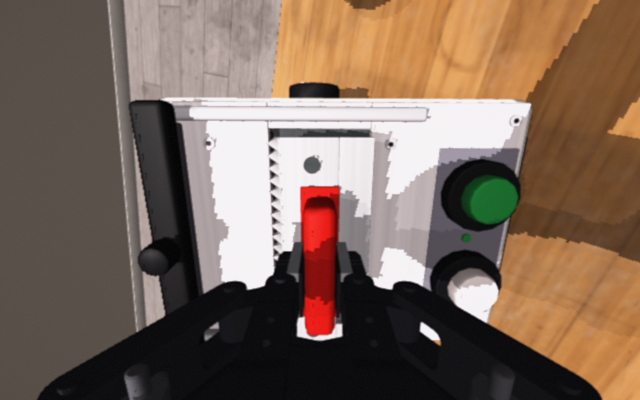

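```bash
python3 - <<'E'
from place import *
env.servo_line(S([21.4,-40,43]),velocity=.06);env.wait(.4)
f0=env.current_ft_force();print(tool_in_seat(),f0.round(2))
h=env.servo_line(S([21.4,-40,28.5]),velocity=.015,guard=5);env.wait(.2)
f=env.current_ft_force();print(h,tool_in_seat(),(R.T@(f-f0)).round(2),env.current_moment().round(2),env.current_time_s())
c=env.capture("scene");cv2.imwrite("pics/p3.png",cv2.resize(c["img"][120:300,300:500,::-1],None,fx=3,fy=3))
c=env.capture("wrist");cv2.imwrite("pics/p4.png",c["img"][:,:,::-1]);print(env.current_time_s())
E
```

```text
[ 21.51 -39.88  43.18] [-0.28 -0.88 -2.17]
True [ 21.28 -40.05  31.68] [1.88 1.35 7.46] [0.03 0.13 0.06] 19.1917
19.2917
```

View pics/p3.png

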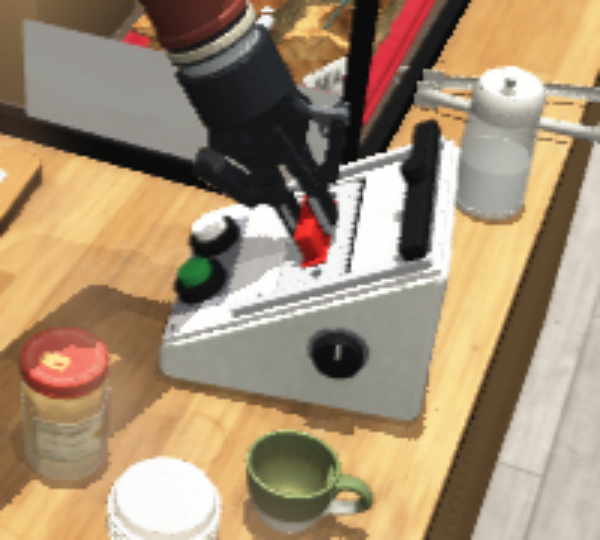

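View pics/p4.png

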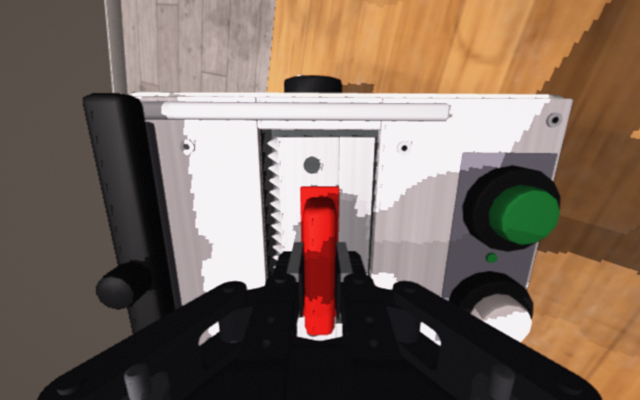

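Contact came at 31.7 mm, against about 30 mm expected; sitting on the deck would read 35 mm and on the pin about 40 mm. The blade shows inside the recess with gaps all round. I'll press slightly more to confirm it is on the floor.

```bash
python3 - <<'E'
from place import *
f0=env.current_ft_force();p=tool_in_seat()
h=env.servo_line(S([21.4,-40,30.2]),velocity=.01,guard=8);env.wait(.2)
f=env.current_ft_force();print(h,p,tool_in_seat(),(R.T@f).round(2),env.current_moment().round(2),env.current_gripper_width(),env.current_time_s())
E
```

```text
True [ 21.28 -40.05  31.69] [ 21.29 -40.06  31.68] [0.62 0.89 2.86] [0.12 0.02 0.  ] 0.014700674039874573 19.7
```

```bash
python3 - <<'E'
from place import *
env.gripper_open();env.wait(.3)
print(tool_in_seat(),env.current_gripper_width())
env.servo_line(S([21.4,-40,75]),velocity=.08);
env.servo_line(S([21.4,-30,150]),velocity=.15);env.wait(.3)
d=pickle.load(open("b.pkl","rb"))
c=env.capture("wrist");d["s1"]=c;cv2.imwrite("pics/s1.png",c["img"][:,:,::-1])
cv2.imwrite("pics/s1z.png",cv2.resize(c["img"][80:280,220:440,::-1],None,fx=3,fy=3,interpolation=cv2.INTER_NEAREST))
pickle.dump(d,open("b.pkl","wb"));print(env.current_time_s(),tool_in_seat())
E
```

```text
[ 20.88 -40.38  31.47] 0.08547171653313972
22.3833 [ 21.11 -30.49 149.28]
```

View pics/s1z.png

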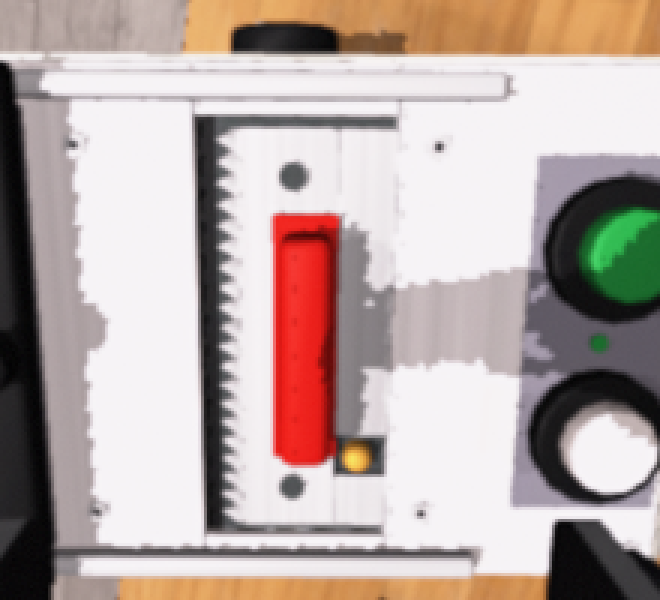

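The blade is seated and flush, with the pin inside the notch at zoomed (357,457) and the blade resting against the lower wall, which is within the play. Next are the keys, with closed fingers.

```bash
cat > key.py <<'E'
from place import *
import sys
def press(x,y):
    env.movep(S([x,y,80]),q)
    env.servo_line(S([x,y,56]),velocity=.1);env.wait(.4)
    f0=env.current_ft_force();print("start",tool_in_seat(),f0.round(2))
    h=env.servo_line(S([x,y,36]),velocity=.012,guard=9)
    print(h,tool_in_seat(),(R.T@(env.current_ft_force()-f0)).round(2))
    env.wait(.2);print(tool_in_seat(),(R.T@(env.current_ft_force()-f0)).round(2))
    c=env.capture("scene");w=env.capture("wrist")
    env.servo_line(S([x,y,60]),velocity=.06)
    env.servo_line(S([x,y,85]),velocity=.12);env.wait(.3)
    w2=env.capture("wrist")
    a=np.vstack([np.hstack([cv2.resize(c["img"][150:250,320:460],(400,300)),w["img"][60:360,150:550]]),np.hstack([cv2.resize(env.capture("scene")["img"][150:250,320:460],(400,300)),w2["img"][60:360,150:550]])])
    cv2.imwrite(sys.argv[1],a[:,:,::-1]);print(env.current_time_s())
E
python3 - pics/k1.png <<'E'
from key import *
sys.argv[1]="pics/k1.png"
env.close(40);print(env.current_gripper_width())
press(-78.5,-9.2)
E
```

```text
-4.087699513623851e-05
start [-78.41  -9.01  56.29] [-0.01  0.64  0.57]
True [-78.52  -9.16  46.04] [ 0.27 -1.29  5.03]
[-78.49  -9.16  46.05] [ 0.26 -0.47  5.81]
26.9
```

View pics/k1.png

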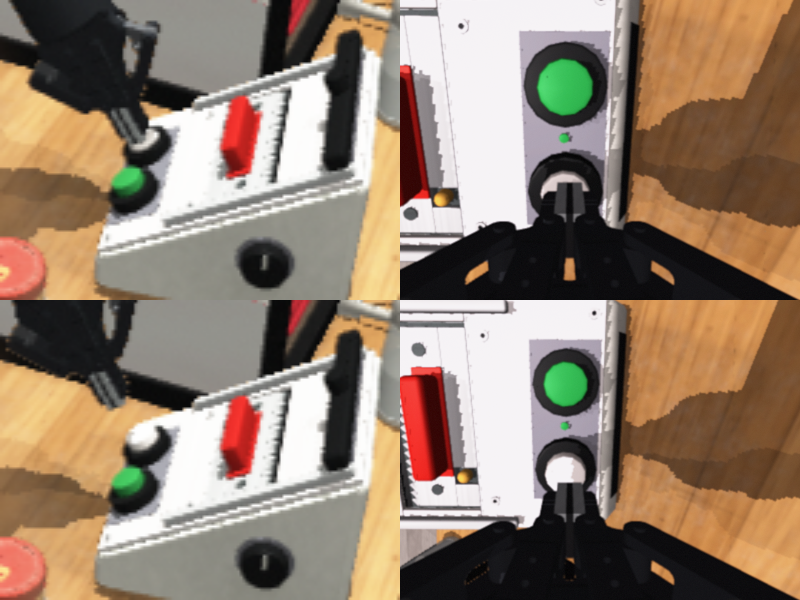

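Reading 5.8 N could still be just short of full travel. Pressing white again does no harm, so I'll repeat it with a stiffer guard and compare depth.

```bash
sed -i 's/guard=9)/guard=float(G))/; s/^def press(x,y)/G=20\ndef press(x,y)/' key.py
sed -i "s/    h=env.servo_line/    for zz in (52,50,49,48,47,46.5):\n        env.servo_line(S([x,y,zz]),velocity=.03,guard=20);print(zz,tool_in_seat()[2],(R.T@(env.current_ft_force()-f0)).round(1)[2])\n    h=env.servo_line/" key.py
python3 - <<'E'
import sys;sys.argv=["","pics/k2.png"]
from key import *
press(-78.5,-9.2)
E
```

```text
start [-78.39  -8.93  56.34] [-0.55 -0.42  0.54]
52 52.01 1.0
50 50.1 2.2
49 49.14 3.1
48 48.11 3.5
47 47.1 4.3
46.5 46.59 4.3
True [-78.38  -8.89  46.01] [-0.51  0.17  6.62]
[-78.39  -8.89  46.02] [0.18 0.17 6.97]
31.3
```

View pics/k2.png

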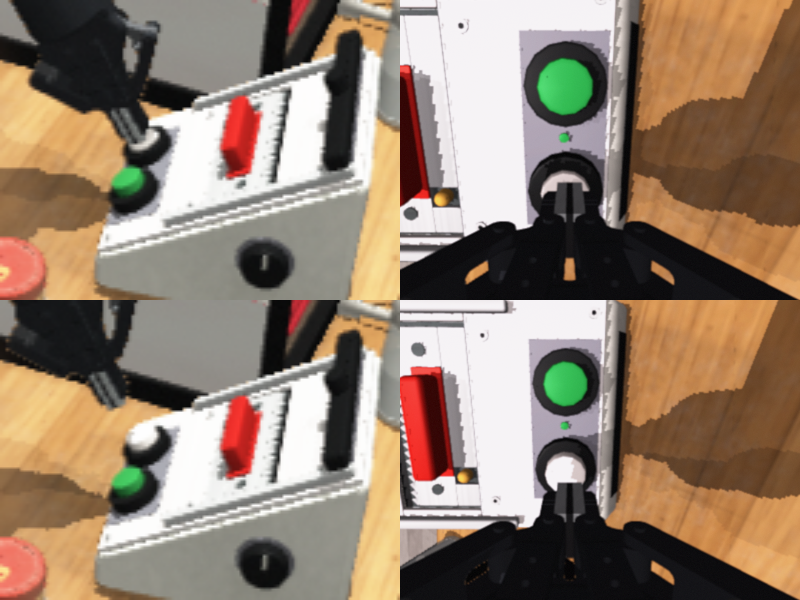

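Both presses hit the same hard stop at 46.0 mm, with contact at about 52 mm. That is the full 6 mm, and the white key came back up each time. Now the green key.

```bash
python3 - <<'E'
import sys;sys.argv=["","pics/k3.png"]
from key import *
press(-78.5,-69.4)
env.servo_line(S([-60,-45,170]),velocity=.15);env.wait(.3)
c=env.capture("wrist");cv2.imwrite("pics/f1.png",c["img"][:,:,::-1])
c=env.capture("top");cv2.imwrite("pics/f2.png",c["img"][:,:,::-1]);print(env.current_time_s(),env.current_ft_force())
E
```

```text
start [-78.39 -69.14  56.29] [-0.26 -0.43 -0.11]
52 52.02 0.9
50 50.08 3.3
49 49.11 3.8
48 48.09 4.4
47 47.09 5.0
46.5 46.6 4.5
True [-78.33 -69.05  46.17] [-1.38 -1.11  9.41]
[-78.35 -69.07  46.17] [-1.03 -0.97  8.82]
35.775
36.925 [ 0.53108714 -1.18916495  0.38109245]
```

View pics/k3.png

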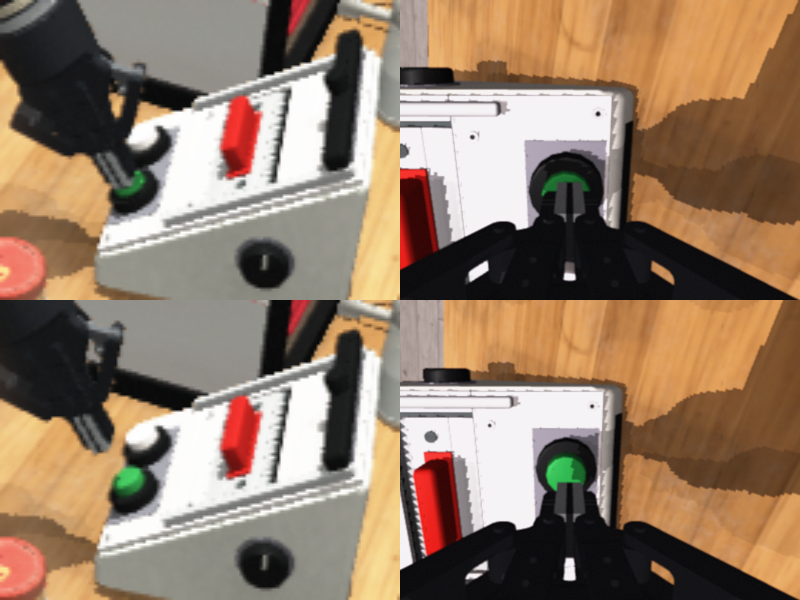

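View pics/f1.png

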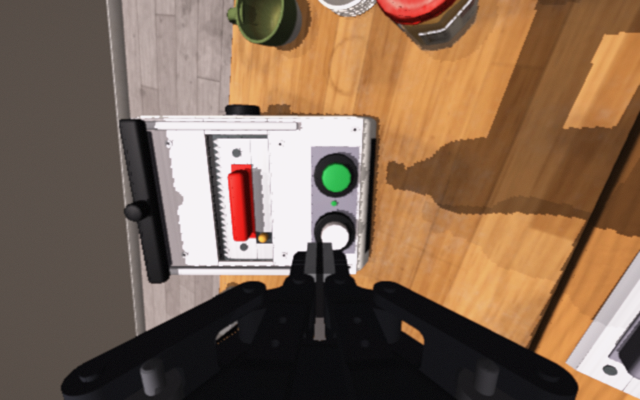

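View pics/f2.png

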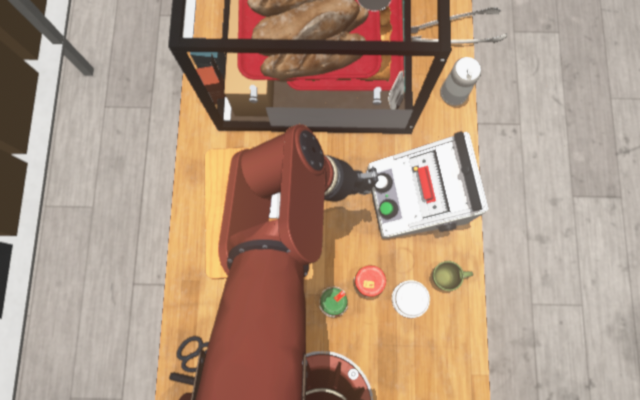

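The wrist view shows the blade seated with the pin in the notch at (262,238), and both keys up at (336,178) and (334,234). In the top view the cup hasn't moved from (448,277). The arm is clear, so I'm handing in.

```bash
python3 - <<'E'
from bench import env
print(env.finish_job(),env.current_time_s())
E
```

```text
the job is handed in; nothing more can be done
the job is handed in; nothing more can be done
```

The blade change is done and handed in at about 37 s of the 58 s allowed; the hand-in itself gave no verdict. I gripped the toothed blade by its red grip, set it into the seat with a guarded descent, let it go, then pressed white and green.

- **Blade:** the wrist picture shows it flush in the seat with the pin in the notch. It slid about 3 mm down the slope to the lower wall after release, which is inside the allowed play. On the way down it touched the seat floor about 1.7 mm higher than I had measured, and pressing harder did not move it, so I took that as the floor.
- **White key:** I pressed it twice, because the first reading (5.8 N) could have been just short of full travel. Both presses ended at the same hard stop, about 6 mm down.
- **Green key:** it reached its stop after about the same 6 mm. The last pictures show both keys up.
- **Cup and plain blade:** the cup looked unmoved in the last overhead picture. The arm hid the plain blade there; it was in place in the views taken after the blade was lifted, and nothing went near it later.

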